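# Slide the long panel under the hand-rest bridge

### The arm

A 6-joint arm with a two-finger parallel gripper is mounted at the origin on the work surface. World frame = base frame: x ahead of the robot, y to its left, z up, the work surface at z = 0. Lengths are in m, angles in rad, forces in N, time in s.
With the tool pointing down it reaches from about 0.425 to 0.925 m from the base axis. Payload 12.5 kg.
Tool frame: the origin (TCP) lies where the fingers leave the gripper's body, on its centre line; the fingertips stand 73 mm ahead of it and the grasp point (between the pads) lies 54 mm ahead of it; z points along the fingers, y is the line along which they close (so a half turn about z gives the same grasp; the last joint's range is limited). The gripper opens to 85 mm and grips with 20 to 120 N. Pads are 22 mm wide; open, the fingers measure 114 mm over their backs; the gripper's body (76 mm by 85 mm) begins 54 mm behind the grasp point. The pads swing forward as they close: fully open they stand 13 mm farther back than shut.
Start: joints at [-1.403, 0.491, 1.559, -0, 1.092, -0.106], TCP at [0.169, -0.602, 0.304] pointing down, gripper open.
Joint ranges: [-3.1, 3.1], [-0.84, 2.19], [0.05, 2.79], [-1.13, 4.28], [0.06, 2.93], [-2.69, 2.69]. Speed limits (rad/s): [2.22, 2.22, 2.79, 3.14, 3.14, 3.14].

### API

Orientations are given as a rotation vector (axis times angle).
In Python, from bench import r, cams, order, cut_out, pinpoint gives the robot as it stands. The module is installed in compiled form; this text tells all that it offers.
- The arm moves only by the tool drive_tool, never from a script. Its argument "motion" is a list of rows, each a list of 7 numbers: the turn, a rotation vector about the tool's x, y, z in rad, then the shift along the tool's x, y, z in cm, then the opening, from 0 (shut) to 1 (fully open). In form: [[wx, wy, wz, x, y, z, fingers], ...]. A call has 1 to 12 rows; each row is the pose to reach, as a shift and turn from the pose commanded when the call began, along the tool's axes at that moment; what a row does not reach only later rows make up. A row lasts 1/8 s, in which the tool goes at most 62.5 mm and 10.7 degrees, less where a joint would pass 70% of its speed; a pose out of reach is approached as far as the arm can. A call with a gripper value outside its range is refused whole. The fingers move at their own pace and stop on an object; "force" is the grip in N (left out, the last holds). Time passes only in rows, so rows that repeat a pose let the fingers close. It gives the time, the measured TCP pose, the force, the opening and the grip force at its end, in the units of the state.
- r.read_state(): the state, without advancing time (a new reading comes with each control period).
- cams.read_camera(name): name is "side" or "top"; returns the picture (384x512x3 uint8, blue, green, red); there is no depth.
- cams.camera_info(name): a dict with "fx", "fy", "cx", "cy" (pixels), "R" (3x3) and "t" (3): a world point X has camera coordinates R X + t. Camera axes: x right, y down, z forward; pixel columns grow to the right and rows downward; lengths in m; the calibration is good to about 2 mm. A picture is of the moment at which its call begins. camera_info takes no time and is no camera call.
- order.finish_job(): hands the job in; it is judged then, once.
Trained networks look in the newest picture that a camera, given by its name, has taken for a name from the list of things; names that differ only in an ending like _2 or _b are one class to them, and where a whole thing is asked for, a point or a joint stands for the part that bears it (a point fixed in the world has none). Each returns a list of dicts, best first, with "score" (0 to 1); they miss things now and then, are a little off and sometimes report something else, mostly with a low value. They report only what shows in the picture. A call takes as long as a camera call. They do not tell look-alikes from the thing itself.
- cut_out(name, camera): "mask" (384x512 bool, what is visible of it).
- pinpoint(name, camera): "centre" ([x, y, z] in m, in the coordinates of the camera as it stood for that picture, good to about 4 mm: a listed point, or the origin of a listed thing).
The state is a dict: "time": time; "joint_pos": joint angles; "qd": joint speeds; "joint_torque": joint torques, N m; "eef_pos": TCP position; "eef_rot": TCP orientation; "ft_force": force on the tool from outside, world axes, zero at the start; "moment": the same for the moment, N m; "width": finger opening in m; "gripper_force": force on a finger pad.
Only numpy, scipy, OpenCV 4.12 (cv2) and the standard library are available. Lean on these libraries where they do the work, as an engineer would, in place of code of your own. Each camera call takes 0.05 s, during which the arm holds its last target. There are 200 camera calls.

### The job

I want to paint the middle of the long narrow panel next: slide it endways under the wooden hand-rest bridge so that the middle of the panel lies under the bar, about centred between the two feet and in line with the passage, lying flat with its painted side up. Leave the square panel where it is, and let go of the long one.

Things in the scene. Friction and masses are not known exactly. Their poses are not given: they have to be found in the camera images.
- long_panel: the long narrow painted panel: a loose flat wooden block 56 mm wide (its x), 175 mm long (its y) and 20 mm thick, about 0.12 kg, pale wood sides, top painted in greys; it lies flat on the table on either side (+y or -y) of the bridge, its length roughly towards the bridge. Origin: centre of its underside, z up. Both ends are alike
- bridge: painter's hand-rest bridge of brown wood, screwed down to the table: a flat bar 142 mm long (its x), 50 mm wide (its y) and 14 mm thick on two feet; underside of the bar 28 mm and top 42 mm above the table. The passage below it runs along its y and is 110 mm wide (x) between the feet, 50 mm long, open at both ends; small steel screw plates 4 mm high reach out to 93 mm from the centre along x. Origin: on the table surface below the middle of the bar, z up
- square_panel: square painted panel, a bystander: loose, 100 x 100 x 20 mm, same wood and paint, on the other side of the bridge. Origin: centre of its underside
There are look-alikes about, which are no part of the job. Leave any orange look-alike of the long_panel alone.

How it is judged:
At the end, for the whole second after the job is handed in: The long panel rests flat on the table, painted side up, released, its middle within 15 mm of the bridge's middle both along and across the passage, its length within 0.2 rad of the passage; the square panel within 30 mm of its start (y of long_panel in the frame of bridge between -0.015 and 0.015 m and x of long_panel in the frame of bridge between -0.015 and 0.015 m and angle between the y axis of long_panel and the y axis of bridge, either way round below 0.2 rad and angle between long_panel's own z axis and vertical below 0.05 rad and height (world z) of long_panel below 0.004 m and linear speed of long_panel below 0.01 m/s and distance of square_panel from where it was at the start of the episode below 0.03 m); the robot touches nothing.
It fails at once if the square panel is moved by more than 30 mm (distance of square_panel from where it was at the start of the episode above 0.03 m).
It also fails if it takes over 35 s, if anything falls off the work surface, if the arm or the gripper's body presses on something with over 40 N, if the wrist force passes 120 N, or if a joint passes its speed limit or range.

## Working session

There is one attempt and no reset: what is moved stays moved. The work goes in short steps, Python scripts to look and compute and a tool call to move; the robot and the scene stay as the last step left them, time stands still between calls to the robot, and variables do not carry over. Pictures are saved under pics/ and viewed, at most 10 in all, crops included, and the job is handed in when it is done.

Besides the shell and the picture viewer there is one more tool, called after "Emit:" as a command line: name --pt "numbers of a row" for each row, then --argument value for the rest. drive_tool: Moves the arm, as the interface text tells. Its arguments: {"type":"object","properties":{"motion":{"type":"array","items":{"type":"array","items":{"type":"number"}}},"force":{"type":"number"}},"required":["motion"]}

```bash
mkdir -p pics
cat > h.py <<'E'
import numpy as np, cv2
from bench import r, cams, order, cut_out, pinpoint
def ray(cam,uv,z):
    c=cams.camera_info(cam);R=np.array(c["R"]);t=np.array(c["t"])
    d=R.T@np.array([(uv[0]-c["cx"])/c["fx"],(uv[1]-c["cy"])/c["fy"],1]);o=-R.T@t
    return o+d*(z-o[2])/d[2]
def w(cam,p):
    c=cams.camera_info(cam);return np.array(c["R"]).T@(np.array(p)-np.array(c["t"]))
E
python3 - <<'E'
from h import *
ims=[]
for c in("top","side"):
    im=cams.read_camera(c);ims.append(im)
    cv2.imwrite(f"pics/{c}0.png",im)
    for n in("long_panel","bridge","square_panel"):
        for p in pinpoint(n,c)[:3]: print(c,n,round(p["score"],2),w(c,p["centre"]).round(3))
        for m in cut_out(n,c)[:3]:
            k=m["mask"].astype(np.uint8)
            if k.sum(): print("  mask",round(m["score"],2),k.sum(),cv2.minAreaRect(cv2.findNonZero(k)))
s=r.read_state();print(s["time"],s["eef_pos"],s["eef_rot"],s["width"])
E
```

```text
top long_panel 0.95 [ 0.544 -0.254 -0.001]
  mask 0.75 1280 ((339.66412353515625, 132.05238342285156), (62.47012710571289, 21.140926361083984), 17.700428009033203)
top bridge 0.58 [ 0.542 -0.013 -0.002]
  mask 0.66 1148 ((252.53903198242188, 131.65121459960938), (18.508399963378906, 65.30323028564453), 12.094758033752441)
top square_panel 0.95 [ 0.482  0.277 -0.001]
  mask 0.86 1320 ((150.9655303955078, 149.41378784179688), (36.767677307128906, 37.13907241821289), 68.19859313964844)
side long_panel 0.97 [ 0.545 -0.253 -0.002]
side long_panel 0.97 [ 0.166 -0.314  0.001]
  mask 0.83 1848 ((262.4017333984375, 315.8507995605469), (70.8693618774414, 29.033401489257812), 69.62356567382812)
  mask 0.57 696 ((354.32354736328125, 233.7941436767578), (46.531585693359375, 17.89676284790039), 49.398704528808594)
side bridge 0.89 [ 0.54  -0.009  0.001]
  mask 0.83 868 ((295.70343017578125, 193.83238220214844), (22.428558349609375, 58.29283905029297), 74.47589111328125)
side square_panel 0.57 [ 0.48   0.276 -0.001]
  mask 0.68 290 ((235.0, 165.00001525878906), (14.142135620117188, 25.45584487915039), 45.0)
0.7 [ 0.16901785 -0.60171942  0.30392878] [ 3.11206190e+00  4.28754746e-01 -2.53079926e-05] 0.08532333287288187
```

View pics/top0.png

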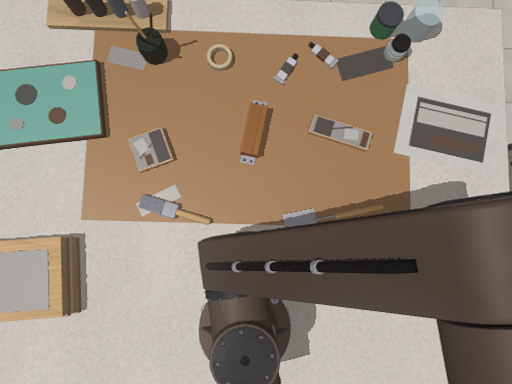

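View pics/side0.png

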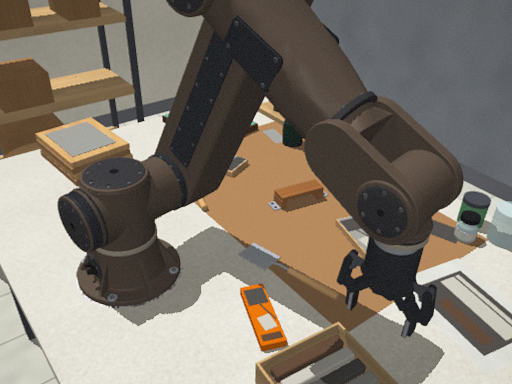

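```bash
cat >> h.py <<'E'
from scipy.spatial.transform import Rotation as Ro
def rect(n,cam,z):
    k=cut_out(n,cam)[0]["mask"].astype(np.uint8)
    c=cv2.findContours(k,0,2)[0]; c=max(c,key=cv2.contourArea)[:,0]
    P=np.array([ray(cam,p,z)[:2] for p in c],np.float32)*1000
    return cv2.minAreaRect(P)
def row(xyz,head):  # tool down, tool x at heading (deg)
    s=r.read_state();R0=Ro.from_rotvec(s["eef_rot"])
    h=np.radians(head);X=np.array([np.cos(h),np.sin(h),0]);Z=np.array([0,0,-1.])
    R1=Ro.from_matrix(np.c_[X,np.cross(Z,X),Z])
    print("row",(R0.inv()*R1).as_rotvec().round(4),(R0.inv().apply(np.array(xyz)-s["eef_pos"])*100).round(2))
E
python3 - <<'E'
from h import *
cams.read_camera("top")
print(rect("long_panel","top",.015),rect("bridge","top",.035),rect("square_panel","top",.015))
u=np.array([np.cos(np.radians(72.3)),np.sin(np.radians(72.3))])
g=np.array([.5445,-.2535])-.07*u;print(g)
row([*g,.17],72.3)
E
```

```text
((547.6971435546875, -254.1209259033203), (176.95782470703125, 62.4847412109375), 74.60136413574219) ((535.5826416015625, -9.090126037597656), (54.28877258300781, 182.7340545654297), 79.84606170654297) ((481.54278564453125, 275.6051025390625), (106.6338119506836, 103.80777740478516), 22.833003997802734)
[ 0.52321769 -0.3201863 ]
row [ 1.000e-04  1.000e-04 -9.881e-01] [ 41.71 -17.53  13.39]
```

Emit:
drive_tool --pt "0 0 -0.17 7 -3 2 1" --pt "0 0 -0.34 12 -5 4 1" --pt "0 0 -0.5 17 -7 6 1" --pt "0 0 -0.67 22 -9 8 1" --pt "0 0 -0.83 27 -11 10 1" --pt "0 0 -1.0 32 -13.5 12 1" --pt "0 0 -1.01 37 -15.5 13 1" --pt "0 0 -1.01 41.9 -17.5 13.4 1" --pt "0 0 -1.01 41.9 -17.5 13.4 1" --pt "0 0 -1.01 41.9 -17.5 13.4 1" --pt "0 0 -1.01 41.9 -17.5 13.4 1"

```text
time: 2.28
eef_pos: [0.5244, -0.3208, 0.1701]
eef_rot: [2.517, 1.879, -0.0]
ft_force: [0.7, -0.7, 0.3]
width: 0.0852
gripper_force: 0.0
```

Run:
```python
from h import *
a=cams.read_camera("top");b=cams.read_camera("side")
for n in("long_panel","bridge"):
  for c in("side","top"):
    for p in pinpoint(n,c)[:2]: print(c,n,round(p["score"],2),w(c,p["centre"]).round(3))
cv2.imwrite("pics/1.png",np.vstack([cv2.resize(a[70:200,200:440],(720,300)),cv2.resize(b[130:300,230:512],(720,300))]))
s=r.read_state();print(s["time"],s["eef_pos"],s["eef_rot"],s["ft_force"])
```

```text
side long_panel 0.73 [ 0.165 -0.32  -0.   ]
side long_panel 0.65 [ 0.545 -0.254 -0.002]
top long_panel 0.96 [ 0.169 -0.316 -0.001]
side bridge 0.83 [ 0.541 -0.007 -0.002]
2.575 [ 0.52480029 -0.32037035  0.17004306] [2.51680793e+00 1.87979871e+00 3.76406045e-05] [ 0.43183071  0.72094917 -0.05911183]
```

View pics/1.png

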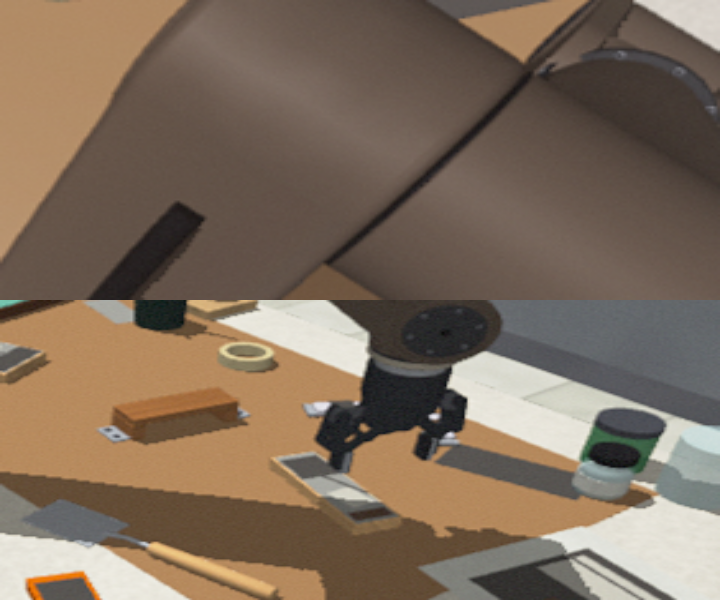

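The arm blocks the top view. In the side crop the gripper straddles the panel's near end (~(340,480)), with the bridge at (175,415). I'll descend and grip.

Emit:
drive_tool --pt "0 0 0 0 0 5 1" --pt "0 0 0 0 0 8 1" --pt "0 0 0 0 0 9.6 1" --pt "0 0 0 0 0 9.6 1" --pt "0 0 0 0 0 9.6 0.5" --pt "0 0 0 0 0 9.6 0.4" --pt "0 0 0 0 0 9.6 0.4" --pt "0 0 0 0 0 9.6 0.4" --pt "0 0 0 0 0 9.6 0.4" --force 40

```text
time: 3.7
eef_pos: [0.5256, -0.3203, 0.0754]
eef_rot: [2.514, 1.879, 0.001]
ft_force: [-0.2, 0.2, 6.4]
width: 0.0552
gripper_force: 42.6
```

Run:
```python
from h import *
b=cams.read_camera("side")
for n in("long_panel","bridge"):
    for p in pinpoint(n,"side")[:2]: print(n,round(p["score"],2),w("side",p["centre"]).round(3))
cv2.imwrite("pics/2.png",cv2.resize(b[130:300,230:512],(720,434)))
s=r.read_state();print(s["time"],s["eef_pos"],s["eef_rot"],s["ft_force"],s["width"],s["gripper_force"])
```

```text
long_panel 0.72 [ 0.163 -0.317  0.001]
long_panel 0.61 [ 0.542 -0.254 -0.003]
bridge 0.61 [ 0.539 -0.011 -0.001]
3.85 [ 0.52557247 -0.32029646  0.07533699] [2.51435471e+00 1.87952015e+00 9.79723173e-04] [-0.91905115 -0.17772348  6.16626172] 0.05524159742145368 42.55510747432709
```

View pics/2.png

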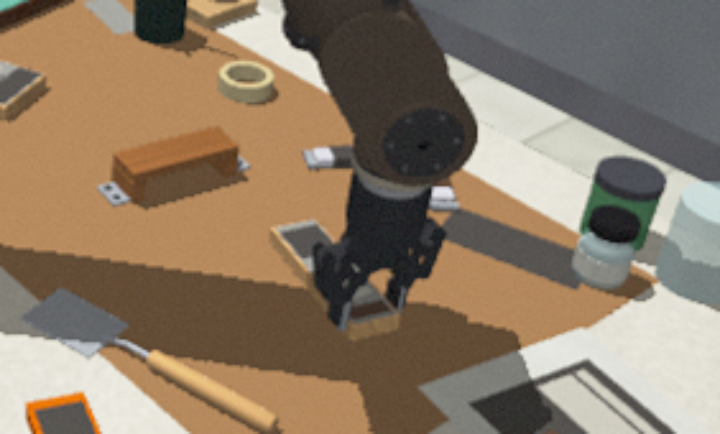

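Run:
```python
from h import *
row([.4876,-.2737,.079],79); row([.5258,-.0773,.079],79)
```

```text
row [ 0.0022  0.001  -0.095 ] [ 3.39 -4.96 -0.38]
row [ 0.0022  0.001  -0.095 ] [23.31 -6.86 -0.4 ]
```

Emit:
drive_tool --pt "0 0 0 0 0 -0.45 0.4" --pt "0 0 0 0 0 -0.45 0.4" --pt "0 0 -0.03 1 -1.5 -0.45 0.4" --pt "0 0 -0.06 2 -3 -0.45 0.4" --pt "0 0 -0.095 3 -4.3 -0.45 0.4" --pt "0 0 -0.095 3.4 -5 -0.45 0.4" --pt "0 0 -0.095 3.4 -5 -0.45 0.4" --pt "0 0 -0.095 3.4 -5 -0.45 0.4"

```text
time: 4.85
eef_pos: [0.4872, -0.2737, 0.0785]
eef_rot: [2.424, 1.997, 0.0]
ft_force: [0.8, 1.5, -2.4]
width: 0.0549
gripper_force: 42.5
```

Run:
```python
from h import *
b=cams.read_camera("side")
for n in("long_panel","bridge"):
    for p in pinpoint(n,"side")[:2]: print(n,round(p["score"],2),w("side",p["centre"]).round(3))
cv2.imwrite("pics/3.png",cv2.resize(b[150:290,240:440],(800,560)))
s=r.read_state();print(s["time"],s["eef_pos"],s["eef_rot"],s["ft_force"],s["width"],s["gripper_force"])
row([.5258,-.0773,.079],79)
```

```text
long_panel 0.89 [ 0.498 -0.205  0.001]
long_panel 0.59 [ 0.165 -0.315  0.002]
bridge 0.7 [ 0.539 -0.011 -0.003]
5.0 [ 0.48698414 -0.27353979  0.07836146] [2.42428194e+00 1.99754368e+00 4.76236220e-05] [-0.38937938  0.62544628 -1.45274815] 0.055191073225127715 42.45416343212128
row [ 0.0003  0.0002 -0.0004] [20.    0.06 -0.07]
```

View pics/3.png

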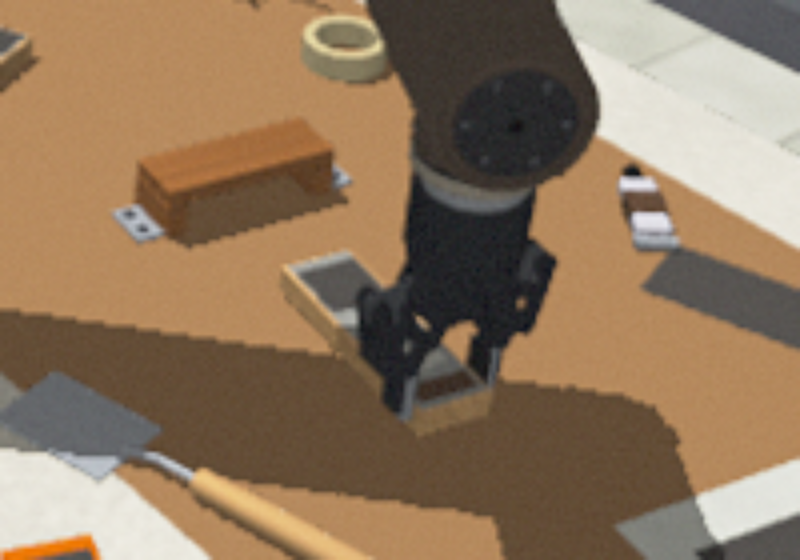

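The panel is held in line with the passage: its front end is at (315,260) and the opening spans about (190,240)–(325,195). I'll slide it in, in two stages to check the force.

Emit:
drive_tool --pt "0 0 0 2 0 0 0.4" --pt "0 0 0 4 0 0 0.4" --pt "0 0 0 6 0 0 0.4" --pt "0 0 0 8 0 0 0.4" --pt "0 0 0 10 0 0 0.4" --pt "0 0 0 11 0 0 0.4" --pt "0 0 0 11.5 0 0 0.4" --pt "0 0 0 11.5 0 0 0.4"

```text
time: 6.0
eef_pos: [0.5088, -0.1603, 0.0784]
eef_rot: [2.424, 1.998, -0.0]
ft_force: [0.7, -0.3, -1.7]
width: 0.055
gripper_force: 42.4
```

Run:
```python
from h import *
b=cams.read_camera("side")
for n in("long_panel","bridge"):
    for p in pinpoint(n,"side")[:2]: print(n,round(p["score"],2),w("side",p["centre"]).round(3))
cv2.imwrite("pics/4.png",cv2.resize(b[150:290,240:440],(800,560)))
row([.5262,-.0777,.079],79)
```

```text
long_panel 0.55 [ 0.519 -0.094 -0.   ]
long_panel 0.55 [ 0.165 -0.315  0.002]
bridge 0.7 [ 0.538 -0.01  -0.004]
row [ 0.0001  0.0001 -0.0007] [ 8.49  0.13 -0.06]
```

View pics/4.png

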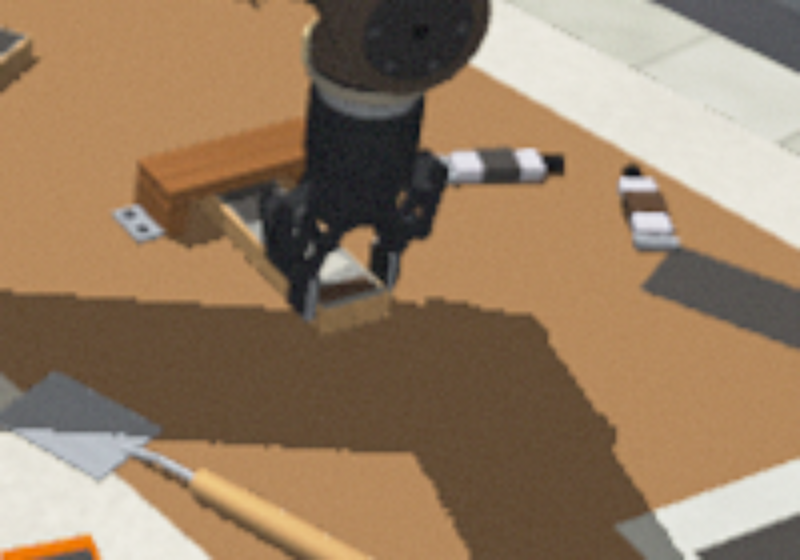

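The panel is entering with about 26 mm of clearance at the left foot (panel edge at about (225,227), outer foot corner at (183,240)), so it is centred. Next: slide the rest, lower and release.

Emit:
drive_tool --pt "0 0 0 2 0 0 0.4" --pt "0 0 0 4 0 0 0.4" --pt "0 0 0 6 0 0 0.4" --pt "0 0 0 7.5 0.1 0 0.4" --pt "0 0 0 8.5 0.1 0 0.4" --pt "0 0 0 8.5 0.1 0 0.4" --pt "0 0 0 8.5 0.1 0.15 0.4" --pt "0 0 0 8.5 0.1 0.3 0.4" --pt "0 0 0 8.5 0.1 0.3 0.4"

```text
time: 7.28
eef_pos: [0.5258, -0.0775, 0.0754]
eef_rot: [2.425, 1.997, -0.0]
ft_force: [-0.9, -0.6, 0.3]
width: 0.0549
gripper_force: 42.6
```

Run:
```python
from h import *
b=cams.read_camera("side")
for n in("long_panel","bridge"):
    for p in pinpoint(n,"side")[:2]: print(n,round(p["score"],2),w("side",p["centre"]).round(3))
cv2.imwrite("pics/5.png",cv2.resize(b[130:270,220:420],(800,560)))
```

```text
long_panel 0.92 [ 0.164 -0.317 -0.001]
long_panel 0.62 [ 0.537 -0.01  -0.001]
bridge 0.91 [ 0.538 -0.009  0.   ]
```

View pics/5.png

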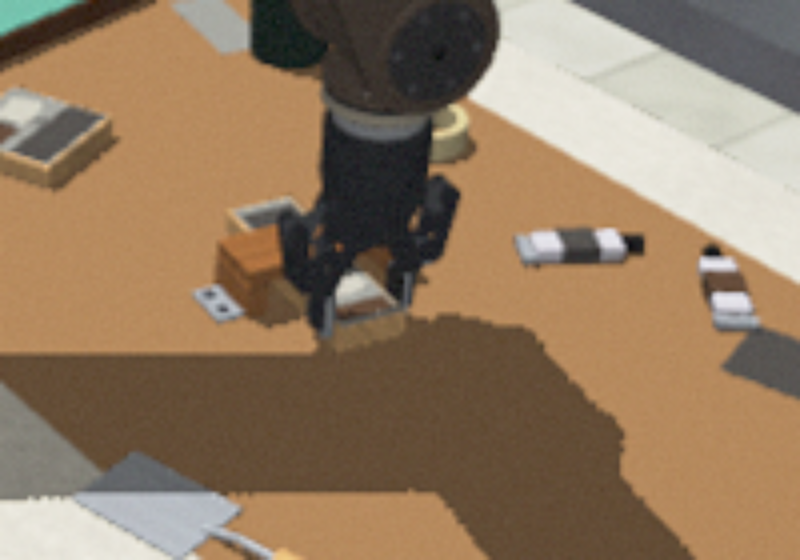

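The panel now pokes out beyond the bar (265,210), and the measured centres agree to 1 mm. Releasing, rising and backing away.

Emit:
drive_tool --pt "0 0 0 0 0 0 0.9" --pt "0 0 0 0 0 0 0.9" --pt "0 0 0 0 0 0 0.9" --pt "0 0 0 0 0 0 0.9" --pt "0 0 0 0 0 -3 0.9" --pt "0 0 0 0 0 -8 0.9" --pt "0 0 0 0 0 -14 0.9" --pt "0 0 0 -6 0 -18 0.9" --pt "0 0 0 -12 3 -20 0.9" --pt "0 0 0 -18 6 -20 0.9" --pt "0 0 0 -24 9 -20 0.9" --pt "0 0 0 -30 12 -20 0.9"

```text
time: 8.93
eef_pos: [0.5789, -0.3684, 0.2755]
eef_rot: [2.424, 1.998, 0.0]
ft_force: [-0.2, -0.2, 0.5]
width: 0.0767
gripper_force: 0.0
```

Emit:
drive_tool --pt "0 0 0 -6 0 0 0.9" --pt "0 0 0 -12 0 0 0.9" --pt "0 0 0 -18 0 0 0.9" --pt "0 0 0 -20 0 0 0.9" --pt "0 0 0 -20 0 0 0.9"

```text
time: 9.55
eef_pos: [0.5396, -0.564, 0.2744]
eef_rot: [-2.425, -1.995, 0.0]
ft_force: [-0.7, 0.5, 0.1]
width: 0.0768
gripper_force: 0.0
```

Run:
```python
from h import *
a=cams.read_camera("top");b=cams.read_camera("side")
for n in("long_panel","bridge","square_panel"):
  for c in("side","top"):
    for p in pinpoint(n,c)[:2]: print(c,n,round(p["score"],2),w(c,p["centre"]).round(3))
cv2.imwrite("pics/6.png",np.hstack([cv2.resize(a[70:200,190:320],(400,400)),cv2.resize(b[120:260,230:370],(400,400))]))
print(r.read_state()["ft_force"])
```

```text
side long_panel 0.9 [ 0.163 -0.314  0.002]
side long_panel 0.76 [ 0.537 -0.008 -0.   ]
top long_panel 0.72 [ 0.535 -0.007 -0.002]
top long_panel 0.6 [ 0.166 -0.315 -0.001]
side bridge 0.73 [ 0.538 -0.008 -0.001]
top bridge 0.62 [ 0.541 -0.014 -0.001]
side square_panel 0.7 [ 0.481  0.278 -0.   ]
top square_panel 0.61 [0.482 0.278 0.003]
[ 0.58186644  0.23650341 -0.66260822]
```

View pics/6.png

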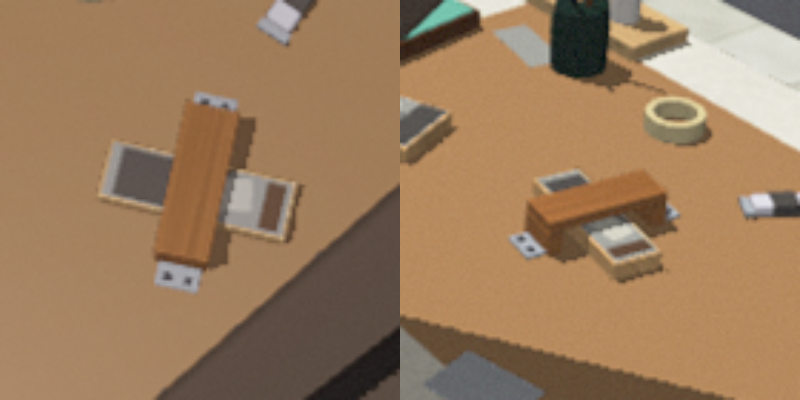

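The top crop shows the panel's middle at about (201,190) and the bridge's middle at (196,192). That is about 5 mm off, the angles differ by under 1°, and the square panel hasn't moved. Handing in.

```bash
python3 -c "
from bench import order
print(order.finish_job())"
```

```text
the job is handed in; nothing more can be done
None
```

The long panel lies flat under the bridge, painted side up and released, with its middle about 5 mm from the bridge's middle and its length within about 1° of the passage. The square panel is where it was, and the job was handed in at about 10 s; no verdict came back.

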